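# Refit the knob of the display cooker and hold it pressed

### The job

The play cooker on display has lost one of its two knobs: lift the loose knob off the free-spinning turntable, turn it so that the flat in its bore (on the side of its pointer) matches the flat of the cooker's bare D-shaft, and push it fully home on the shaft. Then press it down against the shaft's spring, all the way to the stop, and finish while still holding it pressed down; do not let go. Do not knock over or shove the other goods, and keep the two that share the turntable on it.

Things in the scene. Friction and masses are not known exactly. Their poses are not given: they have to be found in the camera images.
- knob: Loose white knob, 35 g, on the turntable. Skirt 44 mm diameter, 24 mm tall; on it a grip bar 14 mm wide (y), 18 mm tall (42 mm in all), along x from -22 to +18 mm, then narrowing to a pointer nose ending at x = +31 mm. D-bore from below: 17 mm deep, 18 mm diameter, its flat 5 mm from the axis on the pointer side. Origin: axis, at the underside; z up, +x to the nose.
- shaft_seat (a point): On the axis of the bare D-shaft, on its black shoulder (26 mm diameter), where the knob's underside rests when home; sinks with the shaft. At rest 79 mm above the table. The shaft rises 15 mm above it: 16 mm diameter, flat 4 mm from the axis on the +x side, last 3 mm chamfered by 2 mm. z up. It does not turn. Knob and shaft fit when their +x agree (1 mm clearance, 8 degrees of play).
- shaft (a joint): How far the D-shaft is pressed down, m: 0 up (at rest), 0.006 at its bottom stop. A spring pushes it up with 5 N at 0 and 7.4 N at the stop.
- cooker: Fixed wooden play cooker 240 x 220 mm (x, y), deck 70 mm above the table. Origin: centre of its underside; x away from the control side, z up. Bare shaft at x = -70, y = +58 mm; a like knob, already fitted (leave it), at x = -70, y = -58 mm, top 118 mm above the table; hob plates 88 mm in diameter, 3 mm high, at x = +52, y = +-52 mm.
- turntable: Fixed foot of the display turntable; origin on the table at the turning axis. Its round platter (240 mm diameter, top 34 mm above the table) turns freely about it with almost no friction.
- platter: The turntable's freely turning disc, 12 mm thick, origin on the axis at its underside, 22 mm above the table.
- toy_car: Grey toy car 70 x 31 x 25 mm standing on the turntable; origin at its underside.
- card_box: Small cardboard box of cards 62 x 40 x 20 mm lying on the turntable; origin at its underside.
- lane_car: Silver toy car 70 x 31 x 25 mm on the table between cooker and turntable; origin at its underside.
- calculator: Blue pocket calculator 120 x 75 x 16 mm lying beyond them; origin at its underside.
- puzzle_box: Puzzle carton 75 x 115 x 28 mm lying beyond them; origin at its underside.
- spinning_top: Wooden spinning top, 52 mm diameter, 42 mm tall, standing beyond them; origin at its underside.
- toy_cup: Orange toy cup, 60 mm diameter, 55 mm tall, standing far to the left; origin at its underside.
- toy_pan: Small steel toy pan, 68 mm rim diameter, 40 mm tall, two side handles, on the hob plate on the side away from the bare shaft; origin at its underside.
Mind the look-alikes: they are no part of the job. What is shaped like the card_box but pink or turquoise is not meant.

How it is judged:
By the outcome, as a careful person would: the job done as asked, in the order asked, and still so for the second after the job is handed in, while the arm keeps its last pose, push and grip.
It also fails if it takes over 45 s, if anything falls off the work surface, if the arm or the gripper's body presses on something with over 40 N, if the wrist force passes 120 N, or if a joint passes its speed limit or range.

### The arm

A 6-joint arm with a two-finger parallel gripper is mounted at the origin on the work surface. World frame = base frame: x ahead of the robot, y to its left, z up, the work surface at z = 0. Lengths are in m, angles in rad, forces in N, time in s.
With the tool pointing down it reaches from about 0.35 to 0.775 m from the base axis. Payload 5.5 kg.
Tool frame: the origin (TCP) lies where the fingers leave the gripper's body, on its centre line; the fingertips stand env.tip_reach ahead of it and the grasp point (between the pads) lies 54 mm ahead of it (env.tip_reach is the distance from the TCP to the fingertips, in m); z points along the fingers, y is the line along which they close (so a half turn about z gives the same grasp; the last joint's range is limited). The gripper opens to 85 mm and grips with 20 to 120 N. Pads are 22 mm wide; open, the fingers measure 114 mm over their backs; the gripper's body (76 mm by 85 mm) begins 54 mm behind the grasp point. The pads swing forward as they close: fully open they stand 13 mm farther back than shut.
Start: joints at [1.059, 0.313, 0.046, 1.304, 0, 1.431], TCP at [0.209, 0.536, 0.304] pointing down, gripper open.
Joint ranges: [-2.76, 2.76], [-0.86, 1.69], [-1.03, 1.26], [-2.2, 2.34], [-1.47, 1.5], [-3.14, 3.14]. Speed limits (rad/s): [2.57, 2.57, 3.14, 3.14, 3.14, 3.14].

### API

Orientations are given as a unit quaternion [w, x, y, z].
In Python, from workcell import status, optics, hand_in, env gives the robot as it stands.
- The arm moves only by the shell command python3 -m handwheel 'ROWS' [FORCE]. ROWS is a JSON object whose one key "deltas" holds a list of rows, each a list of 5 numbers: the opening, from -1 (shut) to 1 (fully open), then the shift along the tool's x, y, z in units of 40 mm (1.0 is 40 mm), then the turn about the tool's z in units of 10 degrees (1.0 is 10 degrees). In form: {"deltas": [[jaw, x, y, z, roll], ...]}. A call has 1 to 20 rows; each row shifts and turns the commanded pose from where the row before left it, along the tool's axes as they then stand; what a row does not reach is not made up. A row lasts 1/8 s, in which the tool goes at most 62.5 mm and 10.7 degrees, less where a joint would pass 70% of its speed; a pose out of reach is approached as far as the arm can. A call is refused whole if a number of a shift passes 1 or a number of a turn 1, either way. A call with a gripper value outside its range is refused whole. The fingers move at their own pace and stop on an object; FORCE is the grip in N (left out, the last holds). Time passes only in rows, so rows that do not move let the fingers close. It gives the time, the measured TCP pose, the force, the opening and the grip force at its end, in the units of the state.
- status.get_state(): the state, without advancing time (a new reading comes with each control period).
- optics.read_camera(name): name is "scene" or "top" or "wrist"; returns a dict with "frame" (384x512x3 uint8, red, green, blue), "depth" (384x512 float32, m along the optical axis (not along the pixel's ray), 0 where there is no reading), "vfov" (degrees; the focal length in pixels is half the picture's height over the tangent of half this angle, whatever the lens; pixels are square), "cx", "cy" (the principal point, pixels), "origin" and "attitude" of the camera in the world. Camera axes: x right, y down, z forward; pixel columns grow to the right and rows downward; lengths in m; the calibration is good to about 2 mm. A picture is of the moment at which its call begins.
- hand_in(): hands the job in; it is judged then, once.
The state is a dict: "clock": time; "joint_pos": joint angles; "qvel": joint speeds; "tau": joint torques, N m; "tcp_pos": TCP position; "orientation": TCP orientation; "wrist_force": force on the tool from outside, world axes, zero at the start; "ft_torque": the same for the moment, N m; "finger_gap": finger opening in m; "grip_force": force on a finger pad.
Only numpy, scipy, OpenCV 4.12 (cv2) and the standard library are available. Lean on these libraries where they do the work, as an engineer would, in place of code of your own. Each camera call takes 0.05 s, during which the arm holds its last target. There are 200 camera calls.

## Working session

There is one attempt and no reset: what is moved stays moved. The work goes in short steps, Python scripts to look and compute and a shell command to move; the robot and the scene stay as the last step left them, time stands still between calls to the robot, and variables do not carry over. Pictures are saved under pics/ and viewed, at most 12 in all, crops included, and the job is handed in when it is done.

```bash
ls; mkdir -p pics
cat > h.py <<'E'
import numpy as np, cv2
from workcell import status, optics, env
def cam(n):
    d=optics.read_camera(n); return d
def f(d): return d["frame"].shape[0]/2/np.tan(np.radians(d["vfov"])/2)
def R(d):
    a=np.array(d["attitude"],float)
    if a.shape==(3,3): return a
    return q2R(a)
def q2R(a):
    from scipy.spatial.transform import Rotation as Ro
    return Ro.from_quat([a[1],a[2],a[3],a[0]]).as_matrix()
def ray(d,u,v):
    r=np.array([(u-d["cx"])/f(d),(v-d["cy"])/f(d),1.]); return np.array(d["origin"]),R(d)@r
def onplane(d,u,v,z):
    o,r=ray(d,u,v); return o+r*(z-o[2])/r[2]
def pt(d,u,v):
    o,r=ray(d,u,v); return o+r*d["depth"][int(round(v)),int(round(u))]
def cloud(d):
    h,w=d["depth"].shape; u,v=np.meshgrid(np.arange(w),np.arange(h)); z=d["depth"]
    p=np.stack([(u-d["cx"])/f(d)*z,(v-d["cy"])/f(d)*z,z],-1); return p@R(d).T+np.array(d["origin"])
def proj(d,p):
    q=R(d).T@(np.array(p)-np.array(d["origin"])); return d["cx"]+f(d)*q[0]/q[2],d["cy"]+f(d)*q[1]/q[2]
def save(d,name): cv2.imwrite("pics/"+name,cv2.cvtColor(d["frame"],cv2.COLOR_RGB2BGR))
E
python3 - <<'E'
from h import *
import pickle
for n in ["scene","top","wrist"]:
    d=cam(n); save(d,n+"0.png"); pickle.dump(d,open(n+"0.pkl","wb"))
    print(n,d["origin"],d["attitude"],d["vfov"],d["cx"],d["cy"],(d["depth"]>0).mean())
print(status.get_state(),env.tip_reach)
E
```

```text
pics
scene [ 1.0166389  -0.0390545   0.76575447] [-0.23426475  0.76690172  0.56912485 -0.18187546] 57.2275996418463 256.47225071022666 191.50161737363393 0.9959004720052084
top [0.44426118 0.10526713 1.04616329] [-0.03118831  0.71053912 -0.70107715  0.05150026] 56.941018310196114 251.27243882541745 193.0672349933949 0.995941162109375
wrist [0.13516612 0.56423768 0.37351883] [0.13005811 0.81537808 0.55726315 0.08775679] 70.39701287380944 257.2970691953288 196.3790808739766 0.9959462483723959
{'clock': 0.15, 'joint_pos': array([1.05940256e+00, 3.13864847e-01, 4.52751984e-02, 1.30363502e+00,
       7.58292663e-06, 1.43116751e+00]), 'qvel': array([-6.68709672e-04, -3.03262828e-04,  4.37865164e-03,  5.69062264e-04,
       -1.09460863e-03,  2.83283792e-06]), 'tau': array([ 2.12852407e-03, -4.81064272e+01,  2.98816288e+01,  1.39348756e-02,
       -8.46122157e-05, -3.61049695e-05]), 'tcp_pos': array([0.20876031, 0.53546705, 0.30320706]), 'orientation': array([-2.31978925e-04,  1.84813836e-01,  9.82773288e-01, -6.75453973e-04]), 'wrist_force': array([-0.34992495, -0.07806057,  0.39073804]), 'ft_torque': array([-0.02542872, -0.01937442, -0.01861263]), 'grip_force': 0.0, 'finger_gap': 0.08565878456919254} 0.0726
```

View pics/top0.png

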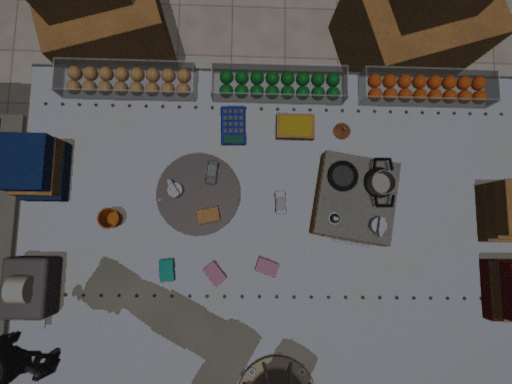

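View pics/scene0.png

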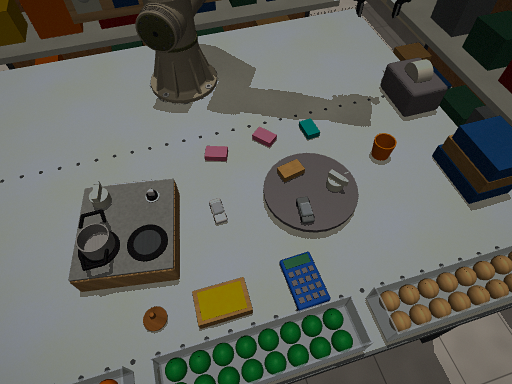

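The top view shows the turntable at (199,194) with the knob at (174,188), the car at (212,172) and the card box at (208,215). The cooker is at (356,198), with the bare shaft at (334,217) and the fitted knob at (379,226). The scene view agrees.

Run:
```python
from h import *
import pickle
d=pickle.load(open("top0.pkl","rb")); s=pickle.load(open("scene0.pkl","rb"))
im=cv2.cvtColor(d["frame"],cv2.COLOR_RGB2BGR); si=cv2.cvtColor(s["frame"],cv2.COLOR_RGB2BGR)
def c(i,u,v,w=24,h=18,k=16): return cv2.resize(i[v-h:v+h,u-w:u+w],(400,300),interpolation=cv2.INTER_CUBIC)
cv2.imwrite("pics/crops.png",np.vstack([np.hstack([c(im,176,190),c(im,334,217)]),np.hstack([c(si,337,181),c(si,152,196)])]))
P=cloud(d)
for n,(u,v) in dict(knob=(174,189),shaft=(334,217),fitted=(379,227),disc=(190,215),deck=(350,215),lane=(280,203),car=(212,172),table=(300,250),cup=(112,218)).items(): print(n,P[v,u].round(4))
Q=cloud(s)
for n,(u,v) in dict(knob=(335,181),shaft=(152,194)).items(): print(n,Q[v,u].round(4))
# platter: height mask
m=((abs(P[...,2]-0.034)<0.006)).astype(np.uint8); m[:140]=0;m[250:]=0;m[:,:140]=0;m[:,255:]=0
cs=max(cv2.findContours(m,0,1)[0],key=cv2.contourArea); (u,v),r=cv2.minEnclosingCircle(cs); print("platter",onplane(d,u,v,.034),r)
k=((P[...,2]>0.045)&(np.hypot(P[...,0]-P[189,174,0],P[...,1]-P[189,174,1])<.05)); pk=P[k]; print("knob pts",len(pk),pk.mean(0),pk[:,2].max())
m=(abs(P[...,2]-.070)<.006).astype(np.uint8); m[:,:305]=0; m[:145]=0;m[255:]=0
m=cv2.morphologyEx(m,cv2.MORPH_OPEN,np.ones((3,3)))
pts=np.argwhere(m)[:,::-1].astype(np.float32); rr=cv2.boxPoints(cv2.minAreaRect(pts))
for b in rr: print("deck corner",onplane(d,*b,.07).round(4))
```

```text
knob [0.5667 0.2906 0.075 ]
shaft [ 0.4947 -0.1469  0.0913]
fitted [ 0.4686 -0.2601  0.1154]
disc [0.4981 0.2506 0.033 ]
deck [ 0.5021 -0.1977  0.069 ]
lane [ 0.5368 -0.0073  0.0242]
car [0.6186 0.1889 0.0595]
table [ 0.4014 -0.0694 -0.002 ]
cup [0.4878 0.4794 0.006 ]
knob [0.5727 0.2889 0.0542]
shaft [ 0.4996 -0.1498  0.0836]
platter [0.55754498 0.2303059  0.034     ] 42.02861404418945
knob pts 219 [0.56637913 0.29139263 0.0665204 ] 0.08064932767247968
deck corner [ 0.453  -0.0902  0.07  ]
deck corner [ 0.6851 -0.1331  0.07  ]
deck corner [ 0.6047 -0.638   0.07  ]
deck corner [ 0.3738 -0.5806  0.07  ]
```

View pics/crops.png

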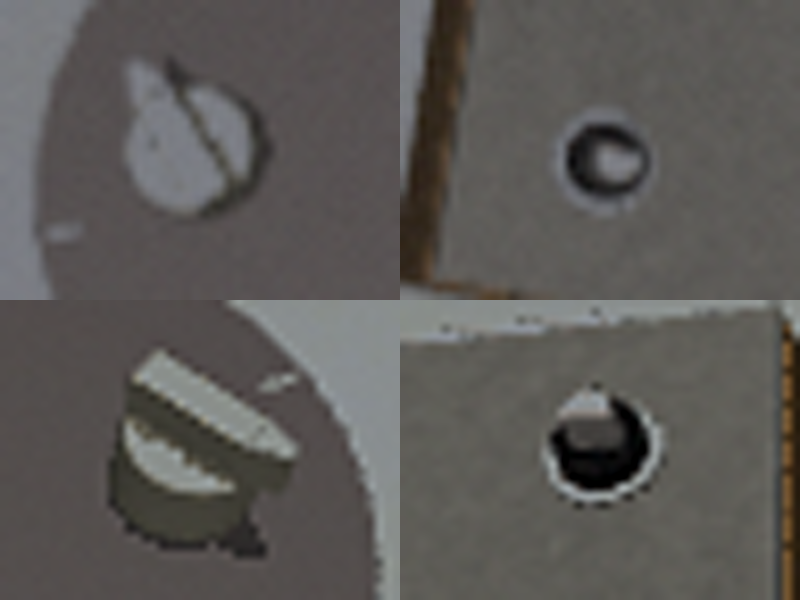

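The crops show the knob's nose pointing up-left in the top view, a yaw of about +38°. The shaft's flat faces the scene camera, so roughly +x. Next I work out the geometry of the wrist camera and the first move.

```bash
cat >> h.py <<'E'
def goto(x,y,z,yaw):
    s=status.get_state(); T=q2R(s["orientation"]); d=T.T@(np.array([x,y,z])-s["tcp_pos"])
    cy=np.degrees(np.arctan2(T[1,0],T[0,0])); r=-((yaw-cy+180)%360-180)
    print("tcp",s["tcp_pos"].round(4),"yaw",round(cy,2),"tilt z",T[:,2].round(4),"t",s["clock"])
    print("units",(d/.04).round(3),"roll",round(r/10,3))
    return d,r
E
python3 - <<'E'
from h import *
import pickle
d=pickle.load(open("wrist0.pkl","rb")); s=status.get_state(); T=q2R(s["orientation"])
t=T.T@(np.array(d["origin"])-s["tcp_pos"]); C=T.T@R(d)
print("cam in tool",t.round(4)); print(C.round(3))
for z in (.16,.2,.24,.28):   # distance tool->target along z
    for x in (0,.05,.1):
        q=C.T@(np.array([x,0,z])-t); print(z,x,(d["cx"]+f(d)*q[0]/q[2]).round(),(d["cy"]+f(d)*q[1]/q[2]).round())
goto(.566,.291,.28,220)
E
```

```text
cam in tool [ 0.079  -0.     -0.0703]
[[-0.    -0.951 -0.31 ]
 [ 1.    -0.    -0.   ]
 [ 0.    -0.31   0.951]]
0.16 0 257.0 201.0
0.16 0.05 257.0 144.0
0.16 0.1 257.0 79.0
0.2 0 257.0 188.0
0.2 0.05 257.0 139.0
0.2 0.1 257.0 84.0
0.24 0 257.0 178.0
0.24 0.05 257.0 135.0
0.24 0.1 257.0 87.0
0.28 0 257.0 171.0
0.28 0.05 257.0 132.0
0.28 0.1 257.0 89.0
tcp [0.2088 0.5355 0.3032] yaw 158.7 tilt z [-7.0e-04 -1.2e-03 -1.0e+00] t 0.15
units [-10.541  -2.449   0.581] roll -6.13
```

```bash
python3 -m handwheel '{"deltas":[[1,-0.96,-0.22,0.1,0],[1,-0.96,-0.22,0.1,0],[1,-0.96,-0.22,0.1,0],[1,-0.96,-0.22,0.1,0],[1,-0.96,-0.22,0.1,0],[1,-0.96,-0.22,0.1,0],[1,-0.96,-0.22,0.1,0],[1,-0.96,-0.22,0.1,0],[1,-0.96,-0.22,0.1,0],[1,-0.96,-0.22,0.1,0],[1,-0.96,-0.22,0.1,0],[1,0,0,0,-0.88],[1,0,0,0,-0.88],[1,0,0,0,-0.88],[1,0,0,0,-0.88],[1,0,0,0,-0.88],[1,0,0,0,-0.88],[1,0,0,0,-0.85]]}' 40
python3 -m handwheel '{"deltas":[[1,0,0,0,0],[1,0,0,0,0]]}'
python3 - <<'E'
from h import *
import pickle
d=cam("wrist"); pickle.dump(d,open("w1.pkl","wb")); save(d,"w1.png")
goto(.566,.291,.26,220)
E
```

```text
clock: 2.4
tcp_pos: [0.5671, 0.292, 0.2594]
orientation: [-0.0, -0.344, 0.939, 0.0]
wrist_force: [0.4, 0.7, 0.4]
finger_gap: 0.0858
grip_force: 0.0
clock: 2.65
tcp_pos: [0.5672, 0.2921, 0.2597]
orientation: [-0.0, -0.341, 0.94, 0.0]
wrist_force: [0.2, 0.1, 0.5]
finger_gap: 0.0856
grip_force: 0.0
tcp [0.5672 0.2921 0.2597] yaw -140.11 tilt z [-3.e-04 -0.e+00 -1.e+00] t 2.7
units [ 0.041 -0.002 -0.007] roll -0.011
```

View pics/w1.png

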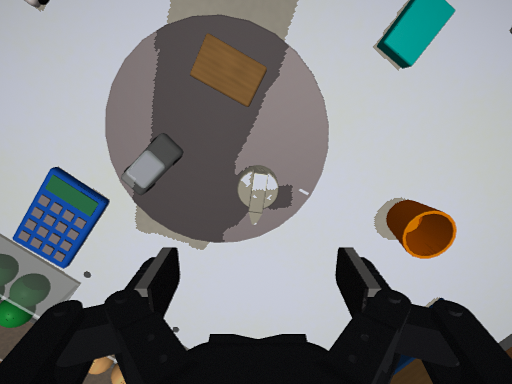

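The knob is at (257,190) with its nose at (254,223), nearly along the tool's −x. The gripper is open and clear of everything. Next I measure the bar's yaw and the axis.

```bash
cat >> h.py <<'E'
def knobfit(d,c,zb,zt,rad=.045):
    # top-surface band points: axis-of-bar yaw, and skirt circle
    P=cloud(d); r=np.hypot(P[...,0]-c[0],P[...,1]-c[1])<rad
    b=r&(P[...,2]>zt-.005)&(P[...,2]<zt+.006)
    n,l,st,_=cv2.connectedComponentsWithStats(b.astype(np.uint8)); b=l==1+np.argmax(st[1:,4])
    p=P[b]; z=np.median(p[:,2]); 
    v,u=np.nonzero(b); q=np.array([onplane(d,a,e,z)[:2] for a,e in zip(u,v)])
    w=np.linalg.eigh(np.cov(q.T))[1][:,-1]; m=q.mean(0)
    s=(q-m)@w; t=(q-m)@np.array([-w[1],w[0]])
    print("bar top z",z.round(4),"n",len(q),"mean",m.round(4),"yaw",np.degrees(np.arctan2(w[1],w[0])).round(1),"along",s.min().round(4),s.max().round(4),"across",t.min().round(4),t.max().round(4))
    k=r&(P[...,2]>zb-.005)&(P[...,2]<zb+.005)
    v,u=np.nonzero(k|b); pts=np.argwhere(k)[:,::-1].astype(np.float32); z=np.median(P[k][:,2])
    g=np.array([onplane(d,a,e,zb)[:2] for a,e in pts]); 
    # algebraic circle on hull of skirt-top
    h=cv2.convexHull((g*1e4).astype(np.float32))[:,0]/1e4; (cx,cy),rr=cv2.minEnclosingCircle((g).astype(np.float32))
    print("skirt z",z.round(4),"n",len(g),"centre",round(cx,4),round(cy,4),"r",round(rr,4))
    return b,k
E
python3 - <<'E'
from h import *
import pickle
d=pickle.load(open("w1.pkl","rb"))
b,k=knobfit(d,(.566,.291),.058,.076)
im=cv2.cvtColor(d["frame"],cv2.COLOR_RGB2BGR)[150:240,200:320]; o=im.copy(); o[b[150:240,200:320]]=(0,0,255); o[k[150:240,200:320]]=(0,255,0)
cv2.imwrite("pics/w1c.png",np.hstack([cv2.resize(im,(400,300),interpolation=2),cv2.resize(o,(400,300),interpolation=0)]))
P=cloud(d); print(P[120,220],P[60,230],P[300,256-40])
E
```

```text
bar top z 0.0763 n 683 mean [0.5701 0.294 ] yaw -147.8 along -0.0296 0.0245 across -0.007 0.007
skirt z 0.0583 n 783 centre 0.568 0.2929 r 0.0223
[0.54101907 0.21874572 0.03444552] [0.4907736  0.19519637 0.05510607] [0.7488312  0.36490492 0.00086044]
```

View pics/w1c.png

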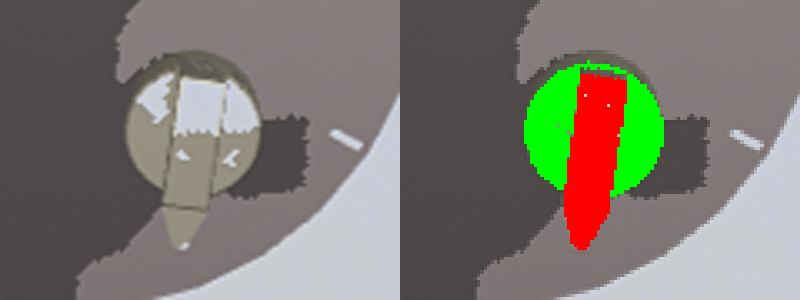

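The knob measures: nose yaw 32.2°, axis (0.568, 0.293), skirt top at 58 mm, bar top at 76 mm and a 14 × 54 mm bar. All of this fits the description. I'll align, descend and grip.

```bash
python3 -m handwheel '{"deltas":[[0,-0.03,0,0,0.77],[0,0,0,0.7,0],[0,0,0,0.7,0],[0,0,0,0.7,0],[0,0,0,0.6,0],[0,0,0,0.3,0],[0,0,0,0.15,0],[0,0,0,0,0],[0,0,0,0,0]]}' 40
python3 - <<'E'
from h import *
import pickle
d=cam("wrist"); pickle.dump(d,open("w2.pkl","wb")); save(d,"w2.png")
goto(.5682,.2929,.1336,212.2)
E
```

```text
clock: 3.82
tcp_pos: [0.5688, 0.2931, 0.135]
orientation: [0.001, -0.278, 0.961, 0.0]
wrist_force: [0.2, 0.2, 0.2]
finger_gap: 0.0428
grip_force: 0.0
tcp [0.5688 0.2931 0.135 ] yaw -147.71 tilt z [ 1.7e-03  7.0e-04 -1.0e+00] t 3.875
units [0.015 0.003 0.034] roll 0.009
```

View pics/w2.png

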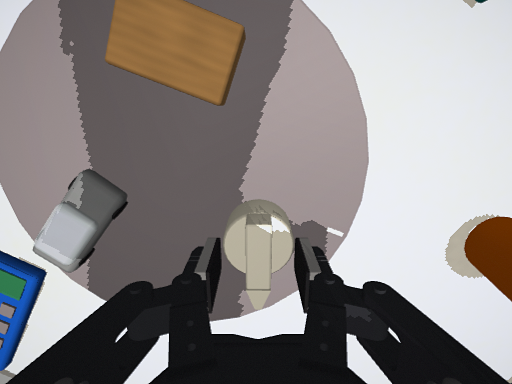

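The fingers straddle the bar at (257,262), centred and parallel. I'll close and lift.

```bash
python3 -m handwheel '{"deltas":[[-1,0,0,0.02,0],[-1,0,0,0,0],[-1,0,0,0,0],[-1,0,0,0,0],[-1,0,0,0,0],[-1,0,0,0,0]]}' 70
python3 -m handwheel '{"deltas":[[-1,0,0,-0.3,0],[-1,0,0,-0.8,0],[-1,0,0,-0.9,0],[-1,0,0,-0.9,0],[-1,0,0,-0.4,0],[-1,0,0,0,0]]}'
python3 - <<'E'
from h import *
import pickle
d=cam("wrist"); pickle.dump(d,open("w3.pkl","wb")); save(d,"w3.png")
goto(.5682,.2929,.1336,212.2)
s=status.get_state(); print(s["finger_gap"],s["grip_force"])
E
```

```text
clock: 4.62
tcp_pos: [0.5685, 0.293, 0.1337]
orientation: [0.001, -0.278, 0.961, 0.0]
wrist_force: [0.2, 0.9, 5.2]
finger_gap: 0.0124
grip_force: 70.5
clock: 5.38
tcp_pos: [0.5686, 0.293, 0.266]
orientation: [0.001, -0.278, 0.961, 0.0]
wrist_force: [-0.0, 0.2, -0.0]
finger_gap: 0.0124
grip_force: 69.7
tcp [0.568  0.2928 0.2645] yaw -147.7 tilt z [-6.e-04 -1.e-04 -1.e+00] t 5.425
units [-6.000e-03 -1.000e-03  3.272e+00] roll 0.01
0.011697702650614365 69.71480011940002
```

View pics/w3.png

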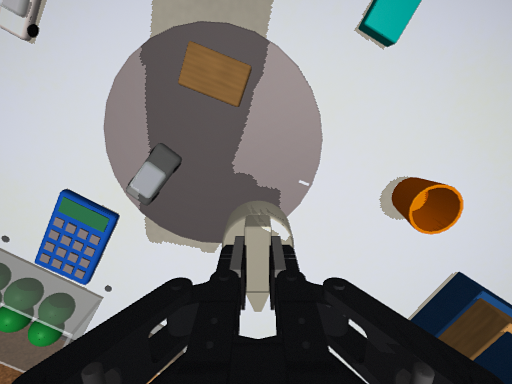

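The knob is held, with its bar between the pads at (258,250). The goods on the platter are undisturbed. Next I measure the knob in the tool frame and plan a view of the shaft.

```bash
cat >> h.py <<'E'
def intool(d,tcp,T):
    # skirt-top points of held knob, in tool frame
    P=(cloud(d)-tcp)@T
    return P
E
python3 - <<'E'
from h import *
import pickle
d=pickle.load(open("w3.pkl","rb")); s=status.get_state(); T=q2R(s["orientation"]); P=(cloud(d)-s["tcp_pos"])@T
r=(np.hypot(P[...,0],P[...,1])<.045)
c=d["frame"].astype(int).sum(-1)>300
b=r&c&(P[...,2]>.045)&(P[...,2]<.064); k=r&c&(P[...,2]>=.068)&(P[...,2]<.082)
print("bar z",np.median(P[b][:,2]),b.sum(),"skirt z",np.median(P[k][:,2]),k.sum())
zt=np.median(P[b][:,2])
q=P[b&(abs(P[...,2]-zt)<.004)]; print("bar x",np.percentile(q[:,0],[0,1,99,100]).round(4),"y",np.percentile(q[:,1],[1,50,99]).round(4))
w=np.linalg.eigh(np.cov(q[:,:2].T))[1][:,-1]; print("bar yaw in tool",np.degrees(np.arctan2(w[1],w[0])))
zs=np.median(P[k][:,2]); q=P[k&(abs(P[...,2]-zs)<.004)]; (cx,cy),rr=cv2.minEnclosingCircle(q[:,:2].astype(np.float32)); print("skirt c",cx,cy,rr,zs, "xmax",q[:,0].max(),"y",q[:,1].min(),q[:,1].max())
goto(.554,-.158,.26,169.5)
E
```

```text
bar z 0.05580823392449638 1908 skirt z 0.07412383529701845 949
bar x [-0.0326 -0.0306  0.0205  0.0212] y [-0.0068 -0.0002  0.0061]
bar yaw in tool -179.6427787669118
skirt c 0.001353816594928503 -1.5962868928909302e-06 0.02135944738984108 0.07412383529701845 xmax 0.02086427530705266 y -0.021183340291240062 0.021039166619092987
tcp [0.568  0.2928 0.2645] yaw -147.7 tilt z [-6.e-04 -1.e-04 -1.e+00] t 5.425
units [ 6.319 -9.339  0.113] roll 4.28
```

```bash
python3 -m handwheel '{"deltas":[[-1,0.32,-0.47,0,0],[-1,0.63,-0.93,0,0],[-1,0.63,-0.93,0,0],[-1,0.63,-0.93,0,0],[-1,0.63,-0.93,0,0],[-1,0.63,-0.93,0,0],[-1,0.63,-0.93,0,0],[-1,0.63,-0.93,0,0],[-1,0.63,-0.93,0,0],[-1,0.63,-0.93,0,0],[-1,0.33,-0.5,0.11,0],[-1,0,0,0,0.86],[-1,0,0,0,0.86],[-1,0,0,0,0.86],[-1,0,0,0,0.86],[-1,0,0,0,0.84],[-1,0,0,0,0],[-1,0,0,0,0],[-1,0,0,0,0]]}'
python3 - <<'E'
from h import *
import pickle
d=cam("wrist"); s=status.get_state(); pickle.dump((d,s),open("w4.pkl","wb")); save(d,"w4.png")
goto(.554,-.158,.26,169.5)
E
```

```text
clock: 7.8
tcp_pos: [0.5538, -0.1582, 0.2604]
orientation: [-0.0, 0.091, 0.996, 0.0]
wrist_force: [-0.0, 0.5, 0.2]
finger_gap: 0.0119
grip_force: 69.7
tcp [ 0.554  -0.1581  0.2605] yaw 169.55 tilt z [-3.e-04  2.e-04 -1.e+00] t 7.85
units [-0.001  0.002  0.012] roll 0.005
```

View pics/w4.png

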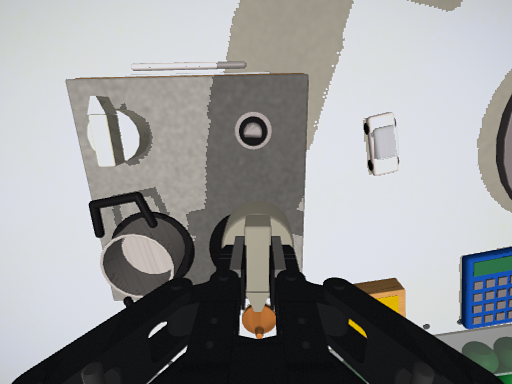

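The shaft is at (254,130). Its flat edge runs along the lower side of the D, towards the tool's −x, which is cooker +x. The deck is nearly square to the picture. Now I measure it precisely.

Run:
```python
from h import *
import pickle
d,s=pickle.load(open("w4.pkl","rb")); T=q2R(s["orientation"]); tcp=s["tcp_pos"]; P=cloud(d); Q=(P-tcp)@T
u0,v0=254,130
r=np.zeros(P.shape[:2],bool); r[v0-25:v0+25,u0-25:u0+25]=1
top=r&(P[...,2]>.0885)&(P[...,2]<.1); print("top z",np.percentile(P[top][:,2],[50,98]),top.sum(),"deck z",np.median(P[140:160,290:300,2]))
z=np.median(P[top][:,2])
im=cv2.cvtColor(d["frame"],cv2.COLOR_RGB2BGR)
c=im[v0-22:v0+23,u0-30:u0+30]; o=c.copy(); o[top[v0-22:v0+23,u0-30:u0+30]]=(0,0,255)
cv2.imwrite("pics/w4c.png",np.hstack([cv2.resize(x,(400,300),interpolation=0) for x in (c,o)]))
p=Q[top]; print("top in tool: x",p[:,0].min().round(4),p[:,0].max().round(4),"y",p[:,1].min().round(4),p[:,1].max().round(4))
sh=r&(P[...,2]>.076)&(P[...,2]<.082); p=Q[sh]; print("shoulder",sh.sum(),"x",p[:,0].min(),p[:,0].max(),"y",p[:,1].min(),p[:,1].max())
# deck-side edges for yaw: front edge and left edge of deck, in world
m=(abs(P[...,2]-.07)<.005).astype(np.uint8)
def line(pts):
    q=np.array([onplane(d,a,b,.07)[:2] for a,b in pts]); vx,vy,x,y=cv2.fitLine(q.astype(np.float32),cv2.DIST_HUBER,0,.001,.001).ravel(); return np.degrees(np.arctan2(vy,vx)),(x,y)
ed=[(u,np.nonzero(m[40:120,u])[0][0]+40) for u in range(90,300,3)]; print("front edge",line(ed))
ed=[(np.nonzero(m[v,200:330])[0][-1]+200,v) for v in range(90,200,3)]; print("side edge",line(ed))
# bright D top by contour
g=cv2.cvtColor(im,cv2.COLOR_BGR2GRAY)[v0-22:v0+23,u0-30:u0+30]; print(g[12:34:2,18:44:2])
```

```text
top z [0.0939184  0.09565518] 228 deck z 0.0705785751306574
top in tool: x 0.0548 0.0668 y -0.0117 0.003
shoulder 429 x 0.046591269086450254 0.07128326501469032 y -0.01674890647939126 0.00851495081961605
front edge (np.float32(80.74196), (np.float32(0.44085562), np.float32(-0.18981175)))
side edge (np.float32(-9.243439), (np.float32(0.5177277), np.float32(-0.10521591)))
[[165  16  24  27  27  23  25  27  25  23  52 170 173]
 [ 16  25  25  27  35  65  49  32  25  26  23  87 175]
 [ 23  27  45 101 114 132 124 108  73  23  26  18 176]
 [ 27  25 101 129 144 169 154 146 122  55  24  23  77]
 [ 23  65 121 150 168 155 161 171 167 112  23  25  43]
 [ 22  89 139 171 164 174 171 171 174 141  27  24  30]
 [ 26 113 181 171 171 170 170 170 170 152  43  25  30]
 [ 23 116 136 141 147 151 151 152 153 142  28  25  47]
 [ 24  61  89  90  89  89  92  99 104 103  21  23  95]
 [ 22  23  23  22  22  23  22  20  21  22  26  21 180]
 [ 41  21  25  24  26  25  24  22  24  21  22 104 173]]
```

View pics/w4c.png

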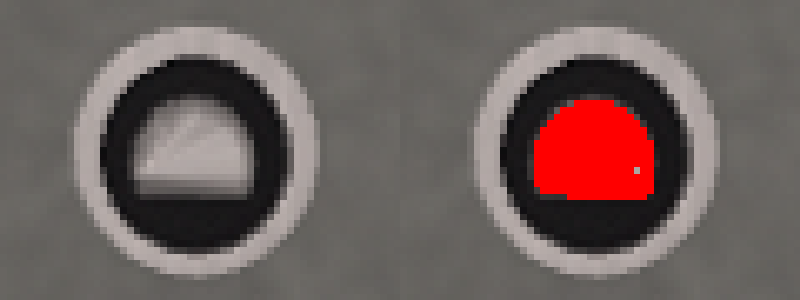

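The shaft is at tool (58.8, −4.3) mm with its top at 94 mm, as it should be. The deck yaw is −9.25° and the flat agrees. I'll move the knob over the shaft and go down to about 4 mm above its tip.

```bash
python3 -m handwheel '{"deltas":[[-1,0,0,0,-0.12],[-1,0.75,-0.04,0,0],[-1,0.74,-0.035,0,0],[-1,0,0,0.7,0],[-1,0,0,0.6,0],[-1,0,0,0.2,0],[-1,0,0,0,0],[-1,0,0,0,0]]}'
python3 - <<'E'
from h import *
import pickle
d,s=pickle.load(open("w4.pkl","rb")); T=q2R(s["orientation"])
t=s["tcp_pos"]+T@np.array([.0588,-.0043,0]); print("shaft world",t[:2])
goto(t[0]-.0008*.987,t[1]+.0008*.16,.2,170.7)
e=cam("scene"); save(e,"s5.png"); im=cv2.cvtColor(e["frame"],cv2.COLOR_RGB2BGR)
cv2.imwrite("pics/s5c.png",cv2.resize(im[130:235,85:225],(800,600),interpolation=2))
E
```

```text
clock: 8.85
tcp_pos: [0.4955, -0.1516, 0.2016]
orientation: [0.001, 0.081, 0.997, -0.0]
wrist_force: [-0.9, 0.2, -0.3]
finger_gap: 0.0121
grip_force: 69.7
shaft world [ 0.49535639 -0.15163701]
tcp [ 0.4955 -0.1516  0.2016] yaw 170.72 tilt z [ 1.4e-03 -6.0e-04 -1.0e+00] t 8.85
units [ 0.023 -0.002  0.04 ] roll 0.002
```

View pics/s5c.png

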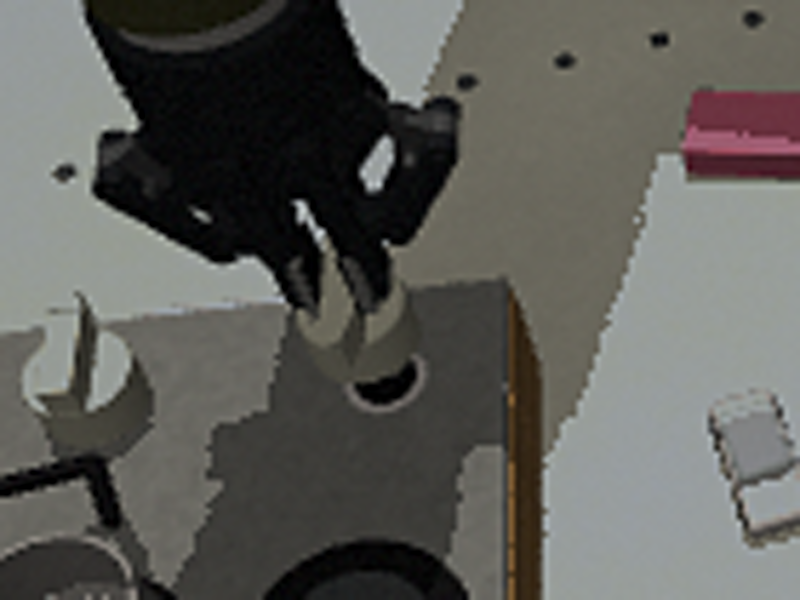

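The knob hovers over the shaft, its nose towards the camera in line with the flat, and nothing else is close. I'll lower it in small steps and watch the force.

```bash
python3 -m handwheel '{"deltas":[[-1,0.02,0,0.1,0],[-1,0,0,0.1,0],[-1,0,0,0.06,0],[-1,0,0,0.06,0],[-1,0,0,0,0]]}'
python3 -m handwheel '{"deltas":[[-1,0,0,0.06,0],[-1,0,0,0.06,0],[-1,0,0,0,0]]}'
```

```text
clock: 9.52
tcp_pos: [0.4939, -0.1511, 0.1876]
orientation: [-0.0, 0.081, 0.997, 0.0]
wrist_force: [-0.3, 0.0, -0.5]
finger_gap: 0.0121
grip_force: 69.7
clock: 9.9
tcp_pos: [0.4939, -0.1511, 0.1828]
orientation: [-0.0, 0.081, 0.997, 0.0]
wrist_force: [-0.3, 0.0, -0.3]
finger_gap: 0.0124
grip_force: 69.7
```

The underside is about 9 mm below the shaft's tip with no force, so the knob is in the bore. I'll push home and press.

```bash
for i in 1; do python3 -m handwheel '{"deltas":[[-1,0,0,0.06,0],[-1,0,0,0.06,0],[-1,0,0,0.0,0]]}' 100; done
python3 -m handwheel '{"deltas":[[-1,0,0,0.05,0],[-1,0,0,0,0]]}'
python3 -m handwheel '{"deltas":[[-1,0,0,0.05,0],[-1,0,0,0,0]]}'
```

```text
clock: 10.28
tcp_pos: [0.4941, -0.1512, 0.1786]
orientation: [0.0, 0.081, 0.997, -0.0]
wrist_force: [0.1, 1.3, 4.8]
finger_gap: 0.0114
grip_force: 103.4
clock: 10.52
tcp_pos: [0.4941, -0.1512, 0.1765]
orientation: [0.0, 0.081, 0.997, -0.0]
wrist_force: [-1.7, 1.6, 4.9]
finger_gap: 0.0111
grip_force: 103.4
clock: 10.78
tcp_pos: [0.4942, -0.1512, 0.1746]
orientation: [0.0, 0.081, 0.997, -0.0]
wrist_force: [-2.3, 1.0, 5.2]
finger_gap: 0.011
grip_force: 103.5
```

```bash
python3 -m handwheel '{"deltas":[[-1,0,0,0.05,0],[-1,0,0,0,0]]}'
python3 -m handwheel '{"deltas":[[-1,0,0,0.05,0],[-1,0,0,0,0]]}'
python3 -m handwheel '{"deltas":[[-1,0,0,0.05,0],[-1,0,0,0,0]]}'
```

```text
clock: 11.02
tcp_pos: [0.4941, -0.1512, 0.1728]
orientation: [0.0, 0.081, 0.997, -0.0]
wrist_force: [-2.2, 1.1, 7.0]
finger_gap: 0.0109
grip_force: 104.0
clock: 11.28
tcp_pos: [0.4942, -0.1512, 0.1726]
orientation: [0.001, 0.081, 0.997, -0.0]
wrist_force: [-6.1, 1.9, 20.7]
finger_gap: 0.0114
grip_force: 105.7
clock: 11.52
tcp_pos: [0.4942, -0.1512, 0.1725]
orientation: [0.001, 0.081, 0.997, -0.001]
wrist_force: [-10.4, 4.2, 34.5]
finger_gap: 0.0113
grip_force: 107.6
```

The force ran at 5–7 N over 6 mm of travel and then rose steeply, so the shaft is on its stop. I'll ease the push slightly and verify.

```bash
python3 -m handwheel '{"deltas":[[-1,0,0,-0.04,0],[-1,0,0,0,0],[-1,0,0,0,0]]}'
python3 - <<'E'
from h import *
d=cam("wrist"); save(d,"w6.png"); P=cloud(d); s=status.get_state()
r=np.hypot(P[...,0]-.4954,P[...,1]+.1516)<.03; c=d["frame"].astype(int).sum(-1)>250
for lo,hi in ((.09,.105),(.108,.125)):
    q=P[r&c&(P[...,2]>lo)&(P[...,2]<hi)]; print(lo,len(q),np.median(q[:,2]))
print("deck",np.median(P[100:330,60:200][abs(P[100:330,60:200,2]-.07)<.004][:,2]))
print(s["wrist_force"],s["tcp_pos"],s["grip_force"],s["clock"])
E
```

```text
clock: 11.9
tcp_pos: [0.4942, -0.1512, 0.1726]
orientation: [0.001, 0.081, 0.997, -0.0]
wrist_force: [-7.5, 3.0, 22.5]
finger_gap: 0.0109
grip_force: 105.8
0.09 1193 0.09709757244125808
0.108 1886 0.11529568670020655
deck 0.07049079194115936
[-6.85956485  3.18459584 23.26425961] [ 0.49418999 -0.15119424  0.17262481] 105.82984685897827 11.95
```

View pics/w6.png

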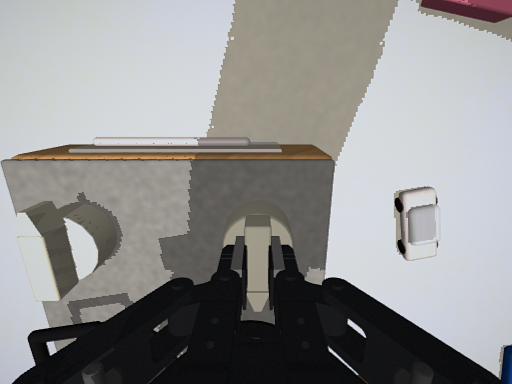

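The knob sits on the shaft at (258,240). Its skirt top is at 97 mm and its bar top at 115 mm, which match a seat sunk 6 mm to 73 mm. It is still gripped and pressed with 23 N, and the other goods in view are in place.

```bash
python3 -c "
from workcell import hand_in
print(hand_in())"
```

```text
the job is handed in; nothing more can be done
None
```

The knob is fully home on the D-shaft with its flat matched, and the arm is still gripping it and pressing it against the bottom stop with about 23 N; I handed the job in at about 12 s of robot time.

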